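# Close up the steam-iron station after a refill

### The arm

A 7-joint arm with a two-finger parallel gripper is mounted at the origin on the work surface; the furniture and walls round the work are solid. World frame = base frame: x ahead of the robot, y to its left, z up, the work surface at z = 0. Lengths are in m, angles in rad, forces in N, time in s.
With the tool pointing down it reaches from about 0.4 to 0.75 m from the base axis. Payload 19.5 kg.
Tool frame: the origin (TCP) lies midway between the tips of the shut fingers; the grasp point (between the pads) lies 19 mm behind it (ctrl.grip_depth is the distance from the TCP to the grasp point, in m); z points along the fingers, y is the line along which they close (so a half turn about z gives the same grasp; the last joint's range is limited). The gripper opens to 85 mm and grips with 20 to 120 N. Pads are 22 mm wide; open, the fingers measure 114 mm over their backs; the gripper's body (76 mm by 85 mm) begins 54 mm behind the grasp point. The pads swing forward as they close: fully open they stand 13 mm farther back than shut.
Start: joints at [1.063, 0.707, -0.028, 1.485, 0.022, 0.951, -0.075], TCP at [0.258, -0.514, 0.231] pointing down, gripper open.
Joint ranges: [-2.71, 2.71], [-0.32, 2.16], [-1.57, 1.52], [0, 2.45], [-1.46, 4.6], [0, 2.02], [-2.83, 2.83]. Speed limits (rad/s): [1.89, 1.89, 2.57, 2.57, 3.01, 3.01, 3.01].

### API

Orientations are given as [roll, pitch, yaw] about the fixed x, y, z axes, in that order (R = Rz(yaw) Ry(pitch) Rx(roll)).
In Python, from workcell import ctrl gives the robot as it stands.
- The arm moves only by the shell command python3 nudge.py 'ROWS' [OPENING] [FORCE]. ROWS is rows parted by semicolons, their numbers by spaces, 1 to 10 of them, each of 6 numbers: dx, dy, dz in m, then a rotation vector rx, ry, rz in rad; each row is the pose to reach, as a shift and turn from the pose commanded when the command began, along the tool's axes at that moment; what a row does not reach only later rows make up. A row lasts 1/8 s, in which the tool goes at most 0.0625 m and 0.188 rad, less where a joint would pass 70% of its speed; a pose out of reach is approached as far as the arm can. OPENING is the opening from 0.0 (shut) to 1.0 (fully open), set as the command begins (- or left out keeps the last). The fingers move at their own pace and stop on an object; FORCE is the grip in N (left out, the last holds). Time passes only in rows, so rows that do not move let the fingers close. It prints the time, the measured TCP pose, the force, the opening and the grip force at its end.
- ctrl.read_state(): the state, without advancing time (a new reading comes with each control period).
- ctrl.camera(name): name is "scene" or "side" or "wrist"; returns a dict with "frame" (420x560x3 uint8, red, green, blue), "fx", "fy", "cx", "cy" (pixels), "dist" ([k1, k2, p1, p2, k3] as OpenCV has them; the pictures are not rectified), "position" and "rotation" of the camera in the world; the wrist camera has in their place "T_tool_cam" (4x4, takes a point from camera to tool coordinates, whose origin is the TCP and whose axes are the flange's). Camera axes: x right, y up, looking along -z (the intrinsics and any distortion apply to the point x, -y, -z); pixel columns grow to the right and rows downward; lengths in m; the calibration is good to about 2 mm. A picture is of the moment at which its call begins: read the wrist's pose just before it. There is no depth.
- ctrl.sign_off(): hands the job in; it is judged then, once.
The state is a dict: "time_s": time; "joint_positions": joint angles; "qd": joint speeds; "joint_efforts": joint torques, N m; "position": TCP position; "tool_rot": TCP orientation; "contact_force": force on the tool from outside, world axes, zero at the start; "ft_torque": the same for the moment, N m; "grip_width": opening from 0.0 (shut) to 1.0 (fully open); "finger_force": force on a finger pad.
Only numpy, scipy, OpenCV 4.12 (cv2) and the standard library are available. Lean on these libraries where they do the work, as an engineer would, in place of code of your own. Each camera call takes 0.05 s, during which the arm holds its last target. There are 200 camera calls.

### The job

The steam-iron station has had its filter rinsed and its tank filled: first push the open filter drawer fully home, until it drops into its detent (the air it displaces must leave by the open filler neck, so the cap goes on after it). Then pick up the black filler cap, press it straight down onto the filler neck on top of the station until it snaps, and keep pressing after the force drops so that its rim beds into the rubber seal. Do not let go: finish with the gripper still on the cap, pressing it down with roughly 10 N, the drawer still home, and the mug, the pin tin and the lint brush left where they are.

Things in the scene. Friction and masses are not known exactly. Their poses are not given: they have to be found in the camera images.
- steamer: Steam-iron station, a fixed white box 220 deep (x) x 300 wide (y) x 90 mm high, with a steam iron resting on the left (+y) half of its top (up to 220 mm above the worktop). Origin: centre of its underside, on the worktop; x points to its back, y to its left, z up. Its front (-x, at x = -110 mm) has the filter drawer on the right.
- neck (a point): Foot of the filler neck, on its axis, 90 mm above the worktop; axes as the steamer's, z up. The neck is a white post, 25 mm in diameter, that rises 22 mm above this point, tapered to 19 mm over its top 4 mm. Four sprung catches stand out 3 mm round it, centred 14 mm above this point.
- filler_seal (a joint): Black rubber seal ring round the neck's foot, outer diameter 49 mm, top face 6 mm above point neck. Value: how far it is squeezed down, m; 0 free, at most 0.004; it gives 1 mm per 5 N. The snapped-on cap alone squeezes it by about 0.5 mm.
- drawer_front (a point): Centre of the outer face of the filter drawer's front (moves with the drawer), 47 mm above the worktop; the face is 100 wide x 54 mm high, flat, looks to the steamer's -x; axes as the steamer's.
- filter_drawer (a joint): Filter drawer, m: 0 = fully home (end stop), grows as it opens toward the steamer's -x; starts 0.022 to 0.045 open. 1 to 2 N moves it; 9 mm from home it meets a sprung ball and needs up to about 8 N to pass it; from 3 mm it is drawn home and held at 0.
- cap: Black filler cap, 0.04 to 0.085 kg, standing open side down. Origin: centre of its lower rim; z up; round. Skirt of diameter 44 mm, 24 mm high, open below (21 mm deep), with a snap bead inside, 4 mm above the rim, that leaves a bore of 28 mm.
- cap_grip (a point): Middle of the cap's round ribbed grip, 34 mm above the rim: diameter 27 mm, from 24 to 44 mm above the rim. Pushed onto the neck, the bead meets the catches with the rim 14 mm above point neck; the push peaks at about 12 N some 2 mm lower, then drops away, and the catches draw the cap down until the rim lands on the seal, 6 mm above point neck.
- mug: White stoneware mug, 78 mm in diameter, 90 mm high, right of the station; bystander. Origin: on its underside.
- pin_tin: Round red tin, 60 mm in diameter, 23 mm high, in front to the right; bystander. Origin: centre of its underside.
- lint_brush: Wooden clothes brush, 222 mm long (y), 38 wide, 31 mm high, in front to the left; bystander. Origin: on its underside.

How it is judged:
On the way, in this order (a step that is already met when the one before it is completed fails the run):
1. the filter drawer is fully home in its detent (value of joint filter_drawer below 0.0015 m), for 0.2 s.
2. the cap has snapped onto the filler neck (z of cap in the frame of neck below 0.0075 m and horizontal distance between cap and neck below 0.004 m and angle between cap's own z axis and vertical below 0.1 rad), for 0.1 s.
At the end, for the whole second after the job is handed in: Drawer within 1.5 mm of home; cap upright (0.1 rad), within 4 mm of the neck's axis, its rim at most 6.5 mm above the neck's foot (snapped on); the fingers on the cap, and its rim squeezing the seal by 1.1 to 3.9 mm, that is 5.5 to 19.5 N (just snapped on, without pressing, it is about 0.5 mm) (value of joint filter_drawer below 0.0015 m and z of cap in the frame of neck below 0.0065 m and horizontal distance between cap and neck below 0.004 m and angle between cap's own z axis and vertical below 0.1 rad and contact force between the fingers and cap above 2 N and value of joint filler_seal between 0.0011 and 0.0039 m); the arm keeps its last pose, push and grip.
It fails at once if the mug, the pin tin or the lint brush is shifted by more than 30 mm (distance of any of mug, pin_tin, lint_brush from where it was at the start of the episode above 0.03 m).
It also fails if it takes over 69 s, if anything falls off the work surface, if the arm or the gripper's body presses on something with over 40 N, if the wrist force passes 120 N, or if a joint passes its speed limit or range.

## Working session

There is one attempt and no reset: what is moved stays moved. The work goes in short steps, Python scripts to look and compute and a shell command to move; the robot and the scene stay as the last step left them, time stands still between calls to the robot, and variables do not carry over. Pictures are saved under pics/ and viewed, at most 10 in all, crops included, and the job is handed in when it is done.

```bash
ls; mkdir -p pics; cat > h.py <<'E'
import numpy as np, cv2
from workcell import ctrl
from scipy.spatial.transform import Rotation as R
def Rt(s):
    r=np.array(s["tool_rot"]); return r if r.shape==(3,3) else R.from_euler('xyz',r).as_matrix()
def cam(name):
    s=ctrl.read_state(); c=ctrl.camera(name)
    if name=="wrist":
        T=np.eye(4);T[:3,:3]=Rt(s);T[:3,3]=s["position"];T=T@np.array(c["T_tool_cam"])
        c["position"],c["rotation"]=T[:3,3],T[:3,:3]
    Rc=np.array(c["rotation"]); 
    if Rc.shape!=(3,3): Rc=R.from_euler('xyz',Rc).as_matrix()
    c["R"]=Rc;c["p"]=np.array(c["position"]);c["K"]=np.array([[c["fx"],0,c["cx"]],[0,c["fy"],c["cy"]],[0,0,1.]]);c["d"]=np.array(c["dist"],float)
    return c
def save(c,n):
    cv2.imwrite(f"pics/{n}.png",c["frame"][:,:,::-1]); np.savez(f"pics/{n}.npz",R=c["R"],p=c["p"],K=c["K"],d=c["d"],f=c["frame"])
def load(n): return np.load(f"pics/{n}.npz")
def ray(c,u,v):
    x,y=cv2.undistortPoints(np.array([[[u,v]]],float),c["K"],c["d"])[0,0]
    r=c["R"]@np.array([x,-y,-1]); return c["p"],r/np.linalg.norm(r)
def atz(c,u,v,z):
    p,r=ray(c,u,v); return p+r*(z-p[2])/r[2]
def tri(*obs):
    A=np.zeros((3,3));b=np.zeros(3);L=[ray(*o) for o in obs]
    for p,r in L: M=np.eye(3)-np.outer(r,r);A+=M;b+=M@p
    x=np.linalg.solve(A,b); return x,[np.linalg.norm((np.eye(3)-np.outer(r,r))@(x-p)) for p,r in L]
def proj(c,X):
    q=c["R"].T@(np.array(X)-c["p"]); q=np.array([q[0],-q[1],-q[2]])
    return cv2.projectPoints(q[None],np.zeros(3),np.zeros(3),c["K"],c["d"])[0].ravel()
E
python3 - <<'E'
from h import *
s=ctrl.read_state();print({k:np.round(v,3).tolist() for k,v in s.items()}, ctrl.grip_depth)
for n in("scene","side","wrist"):
    c=cam(n);save(c,n+"0");print(n,c["p"].round(3),c["R"].round(2).tolist(),c["K"][0,0],c["d"])
a,b=load("scene0")["f"],load("side0")["f"]
E
```

```text
nudge.py
pics
workcell.py
{'time_s': 0.0, 'joint_positions': [1.063, 0.707, -0.028, 1.485, 0.022, 0.951, -0.076], 'qd': [0.001, -0.0, 0.001, -0.0, 0.0, -0.001, -0.003], 'joint_efforts': [0.0, -88.32, 1.235, -23.616, 0.017, 0.007, 0.0], 'position': [0.258, -0.514, 0.231], 'tool_rot': [-3.14, 0.0, 0.466], 'contact_force': [-0.065, 0.013, -0.07], 'ft_torque': [0.007, -0.031, -0.033], 'finger_force': 0.0, 'grip_width': 0.998} 0.0187
scene [0.108 0.342 0.843] [[-0.63, 0.63, -0.44], [-0.77, -0.52, 0.36], [0.0, 0.57, 0.82]] 383.7879551397204 [-0.00091029  0.          0.          0.          0.        ]
side [ 0.939 -0.856  0.846] [[0.9, -0.25, 0.34], [0.43, 0.57, -0.7], [-0.02, 0.78, 0.62]] 500.0407649219396 [-0.10605669  0.          0.          0.          0.        ]
wrist [ 0.32  -0.484  0.374] [[0.45, 0.86, 0.24], [-0.89, 0.43, 0.12], [-0.0, -0.27, 0.96]] 355.47979944882786 [0.00672458 0.         0.         0.         0.        ]
```

View pics/scene0.png

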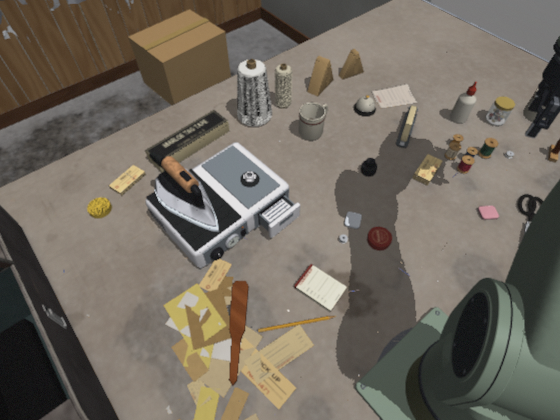

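View pics/side0.png

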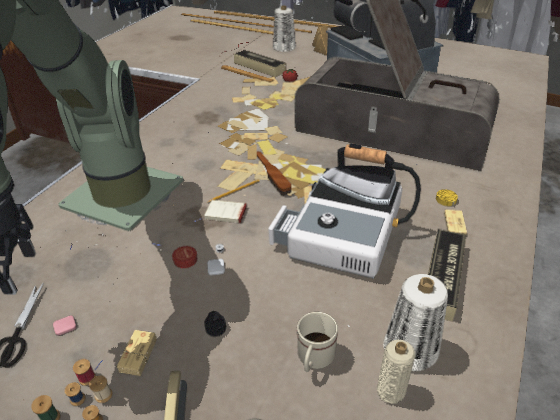

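The scene picture shows the cap at about (370,166), the neck at (250,178) and the open drawer at (280,215). In the side picture they are at (216,322), (327,219) and (285,225). I'll enlarge these.

```bash
python3 - <<'E'
from h import *
def t(n,u,v,w,h,W,H):
    return cv2.resize(load(n)["f"][v:v+h,u:u+w],(W,H),interpolation=cv2.INTER_CUBIC)
top=np.hstack([t("scene0",220,150,100,100,400,400),t("side0",265,180,100,100,400,400)])
bot=np.hstack([t("scene0",350,146,40,40,200,200),t("side0",196,302,40,40,200,200),t("scene0",235,162,32,32,200,200),t("side0",311,201,32,32,200,200)])
cv2.imwrite("pics/crop1.png",np.vstack([top,bot])[:,:,::-1])
E
```

```text
(no output)
```

View pics/crop1.png

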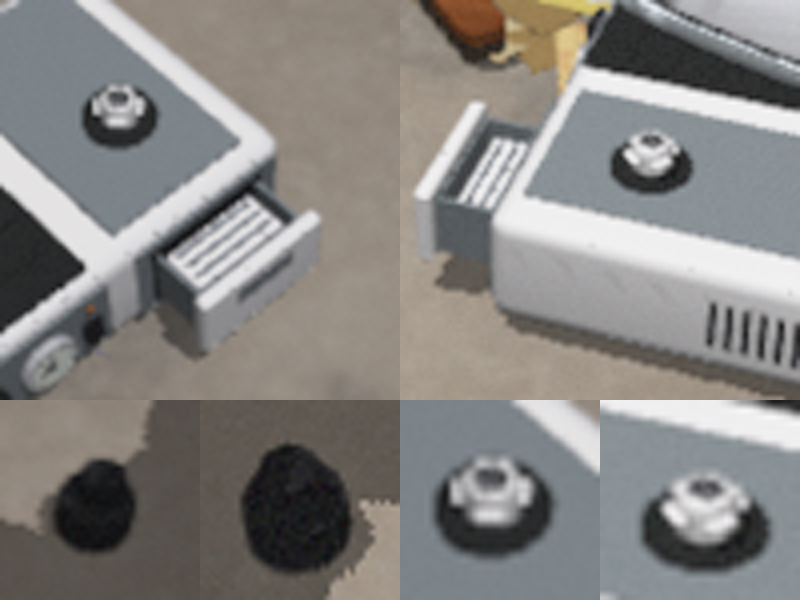

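Read off the crops: neck-hole centre at scene (249.4,174.5) and side (328,215), seal centre at scene (250,179.3) and side (328,221.3), and cap grip tip at scene (370.5,160) and side (214,314). Next I'll triangulate these and fit the cap's silhouette in both views.

```bash
python3 - <<'E'
from h import *
from scipy.optimize import minimize
a,b=load("scene0"),load("side0")
a={k:a[k] for k in a};b={k:b[k] for k in b}
o=.42
print("necktop",tri((a,249.4-o,174.5-o),(b,328-o,214.9-o)))
print("seal",tri((a,249.9-o,179.3-o),(b,328-o,221.3-o)))
print("captip",tri((a,370.8-o,160.4-o),(b,214-o,314-o)))
f=lambda c,u,v,o0,z: (atz(c,(u-(0 if c is a else 400)+.5)/4-.5+o0[0],(v+.5)/4-.5+o0[1],z)).round(4)
A=(220,150);B=(265,180)
print("drawer top outer L/R scene",f(a,207,312,A,.074),f(a,320,225,A,.074))
print("drawer top outer L/R side",f(b,472,103,B,.074),f(b,417,195,B,.074))
print("scene bottom",f(a,207,352,A,.02),f(a,318,260,A,.02)); print("side bottom right",f(b,424,258,B,.02))
print("gray panel scene right-front/right-back", f(a,120,233,A,.09),f(a,240,145,A,.09))
print("gray panel side L.. ", f(b,580,92,B,.09),f(b,526,195,B,.09))
th=np.linspace(0,2*np.pi,40,endpoint=False)
def sil(c,x,y,z0=0):
    m=np.zeros(c["f"].shape[:2]+(),np.uint8); S=8
    P=np.array([proj(c,(x+r*np.cos(t),y+r*np.sin(t),z0+z)) for r,z in((.022,0),(.022,.024),(.0135,.044)) for t in th])
    return P
def mask(c,u,v):
    m=(c["f"].max(2)<48).astype(np.uint8);n,l,st,ce=cv2.connectedComponentsWithStats(m);k=l[v,u];print(st[k],ce[k]);return l==k
def model(c,X):
    P=sil(c,*X);m=np.zeros((420*8,560*8),np.uint8)
    for Q in(P[:80],P[40:]) : cv2.fillConvexPoly(m,cv2.convexHull(((Q+.5)*8).astype(np.int32)),1)
    q=[]
    return cv2.resize(m.astype(np.float32),(560,420),interpolation=cv2.INTER_AREA)
M={}
for nm,c,u,v in(("a",a,370,168),("b",b,216,324)): M[nm]=(c,mask(c,u,v))
def cost(X,ks="ab"): return sum(np.abs(model(M[k][0],X)-M[k][1]).sum()/M[k][1].sum() for k in ks)
x0=atz(a,370,168,.015)[:2];print(x0, atz(b,216,324,.015))
for ks in("ab","a","b"):
    r=minimize(cost,x0,args=(ks,),method="Nelder-Mead",options=dict(initial_simplex=[x0,x0+[.01,0],x0+[0,.01]]));print(ks,r.x,r.fun)
x1=np.r_[r.x,0];r=minimize(cost,x1,method="Nelder-Mead",options=dict(initial_simplex=x1+np.vstack([np.zeros(3),np.eye(3)*.01])));print("xyz",r.x,r.fun)
E
```

```text
necktop (array([0.6338111 , 0.01169425, 0.11123405]), [np.float64(0.0006613772961546548), np.float64(0.0006613772961548023)])
seal (array([0.63438881, 0.01153789, 0.09200338]), [np.float64(0.0009143292352325868), np.float64(0.0009143292352325721)])
captip (array([ 0.50891484, -0.31102352,  0.04461905]), [np.float64(0.000548159817777234), np.float64(0.0005481598177771136)])
drawer top outer L/R scene [0.4941 0.0519 0.074 ] [ 0.4995 -0.0411  0.074 ]
drawer top outer L/R side [0.5017 0.0451 0.074 ] [ 0.5097 -0.0497  0.074 ]
scene bottom [0.4983 0.0497 0.02  ] [ 0.5069 -0.0489  0.02  ]
side bottom right [ 0.5102 -0.0453  0.02  ]
gray panel scene right-front/right-back [0.5626 0.0635 0.09  ] [ 0.5692 -0.0346  0.09  ]
gray panel side L..  [0.5676 0.0636 0.09  ] [ 0.5769 -0.0407  0.09  ]
[361 158  16  18 218] [368.68348624 167.30275229]
[205 311  21  25 411] [214.72749392 323.85888078]
[ 0.50298413 -0.31225564] [ 0.51287894 -0.31290433  0.015     ]
ab [ 0.50905452 -0.31265951] 0.3413837013661019
a [ 0.50644139 -0.30991021] 0.19868119266055045
b [ 0.50980183 -0.31314723] 0.12891575425790755
xyz [ 0.50823948 -0.31207563 -0.00403906] 0.3162052654635148
```

The neck comes out at (0.634, 0.012) with its top at 0.111, where 0.112 is expected. The cap is at (0.508, -0.311) with its tip at 0.0446, where 0.044 is expected. I'll refine the cap with the wrist camera on the way.

```bash
cat >> h.py <<'E'
def go(x,y,z,yaw):
    s=ctrl.read_state();r=Rt(s);d=r.T@(np.array([x,y,z])-s["position"])
    w=R.from_matrix(r.T@R.from_euler('xyz',[np.pi,0,yaw]).as_matrix()).as_rotvec()
    print("rows:",d.round(4),w.round(4),"dist",np.linalg.norm(d).round(3))
E
python3 - <<'E'
from h import *
go(.44,-.31,.2,.075)
a,b=load("scene0"),load("side0")
print("tin",tri((a,380,236),(b,185,256)), "mug",tri((a,312,105),(b,318,322)),"brushends",atz(a,239,284,.03),atz(a,235,382,.03))
E
```

```text
rows: [ 0.2539 -0.1002  0.031 ] [-8.000e-04  2.000e-04  3.908e-01] dist 0.275
tin (array([ 0.33390997, -0.16486105,  0.01481608]), [np.float64(0.002095376368943658), np.float64(0.0020953763689437006)]) mug (array([ 0.73156732, -0.2882802 ,  0.10481521]), [np.float64(0.0002887914504194324), np.float64(0.0002887914504193144)]) brushends [0.44445468 0.18623172 0.03      ] [0.28161164 0.31304551 0.03      ]
```

```bash
python3 nudge.py '0.05 -0.02 0.006 0 0 0.08; 0.1 -0.04 0.012 0 0 0.16; 0.15 -0.06 0.018 0 0 0.24; 0.2 -0.08 0.024 0 0 0.32; 0.254 -0.1 0.031 0 0 0.39; 0.254 -0.1 0.031 0 0 0.39; 0.254 -0.1 0.031 0 0 0.39' 0.75
python3 - <<'E'
from h import *
c=cam("wrist");save(c,"w1");cv2.imwrite("pics/w1b.png",c["frame"][:,:,::-1])
print(proj(c,(.508,-.311,.044)),proj(c,(.508,-.311,.0)))
E
```

```text
time_s: 1.02
position: [0.4399, -0.3107, 0.2002]
tool_rot: [3.141, 0.001, 0.076]
contact_force: [-0.2, -0.8, 1.0]
grip_width: 0.751
finger_force: 0.0
[279.12139964 112.02275942] [278.41385712 111.79606791]
```

View pics/w1.png

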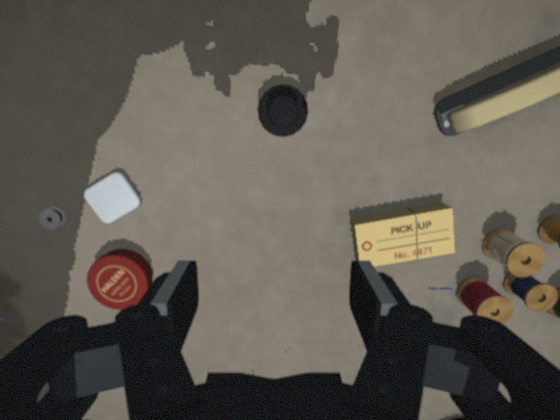

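The cap appears as a black disc centred at about (283,110), roughly 4 px right of the prediction. The red tin is at (118,280), clear of the arm.

```bash
python3 - <<'E'
from h import *
c=load("w1");m=(c["f"].max(2)<40).astype(np.uint8);n,l,st,ce=cv2.connectedComponentsWithStats(m);k=l[115,283];print(st[k],ce[k])
for z in(.005,.024):print(atz(c,283,109.5,z))
go(.44,-.004,.2,.075)
E
python3 nudge.py '0.005 -0.06 0 0 0 0; 0.01 -0.12 0 0 0 0; 0.015 -0.18 0 0 0 0; 0.019 -0.24 0 0 0 0; 0.023 -0.305 0 0 0 0; 0.023 -0.305 0 0 0 0; 0.023 -0.305 0 0 0 0' 0
python3 - <<'E'
from h import *
c=cam("wrist");save(c,"w2")
print(proj(c,(.634,.0116,.112)),proj(c,(.634,.0116,.096)),proj(c,(.502,.001,.047)))
E
```

```text
[ 259   85   48   48 1057] [281.72280038 104.70860927]
[ 0.51035392 -0.31495475  0.005     ]
[ 0.51027972 -0.3144757   0.024     ]
rows: [ 2.350e-02 -3.062e-01  2.000e-04] [0.0002 0.0005 0.    ] dist 0.307
time_s: 1.95
position: [0.4402, -0.0057, 0.2005]
tool_rot: [3.141, -0.0, 0.075]
contact_force: [0.4, 0.1, -0.6]
grip_width: -0.001
finger_force: 0.0
[ 266.62367532 -136.52385473] [ 267.14429143 -117.74294012] [269.72491196 119.58924862]
```

View pics/w2.png

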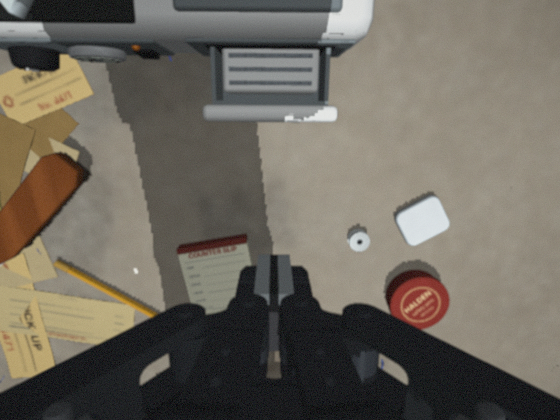

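The drawer front spans u 204–337 (centre 270, outer edge at v about 121), square to the tool and as predicted. I'll lower the shut fingers in front of it and push.

```bash
python3 nudge.py '0 0 0.05 0 0 0; 0 -0.003 0.1 0 0 0; 0 -0.005 0.15 0 0 0; 0 -0.005 0.15 0 0 0;0.02 -0.005 0.15 0 0 0; 0.04 -0.005 0.15 0 0 0;0.04 -0.005 0.15 0 0 0'
python3 nudge.py '0.01 0 0 0 0 0; 0.02 0 0 0 0 0; 0.03 0 0 0 0 0; 0.03 0 0 0 0 0'
python3 - <<'E'
from h import *
c=load("w2")
print(atz(c,270,121,.074),"L/R",atz(c,204,121,.074),atz(c,337,120,.074),"boxfront",atz(c,270,44,.085))
E
```

```text
time_s: 2.88
position: [0.4812, 0.0026, 0.0526]
tool_rot: [3.141, -0.003, 0.075]
contact_force: [-0.6, 0.3, 0.1]
grip_width: 0.004
finger_force: 0.0
time_s: 3.38
position: [0.5102, 0.006, 0.0503]
tool_rot: [-3.142, -0.001, 0.076]
contact_force: [-0.4, 0.5, -0.1]
grip_width: 0.002
finger_force: 0.0
[5.01668414e-01 4.97614583e-04 7.40000000e-02] L/R [0.49798073 0.04891417 0.074     ] [ 0.50608963 -0.04856802  0.074     ] boxfront [0.55161087 0.00404558 0.085     ]
```

```bash
python3 nudge.py '0.003 0 0 0 0 0; 0.006 0 0 0 0 0; 0.009 0 0 0 0 0; 0.012 0 0 0 0 0; 0.012 0 0 0 0 0'
python3 nudge.py '0.003 0 0 0 0 0; 0.006 0 0 0 0 0; 0.009 0 0 0 0 0; 0.009 0 0 0 0 0'
python3 - <<'E'
from h import *
c=cam("wrist");save(c,"w3"); s=cam("side");save(s,"s3")
im=np.hstack([cv2.resize(c["frame"][0:210,130:410],(400,300)),cv2.resize(s["frame"][165:240,255:355],(400,300),interpolation=cv2.INTER_CUBIC)])
cv2.imwrite("pics/c3.png",im[:,:,::-1])
E
```

```text
time_s: 4.0
position: [0.5216, 0.0068, 0.0503]
tool_rot: [-3.142, 0.0, 0.076]
contact_force: [-1.5, -1.4, -0.7]
grip_width: 0.003
finger_force: 0.6
time_s: 4.5
position: [0.5292, 0.0073, 0.0502]
tool_rot: [-3.141, 0.003, 0.076]
contact_force: [-11.7, -1.9, 5.7]
grip_width: -0.001
finger_force: 5.6
```

View pics/c3.png

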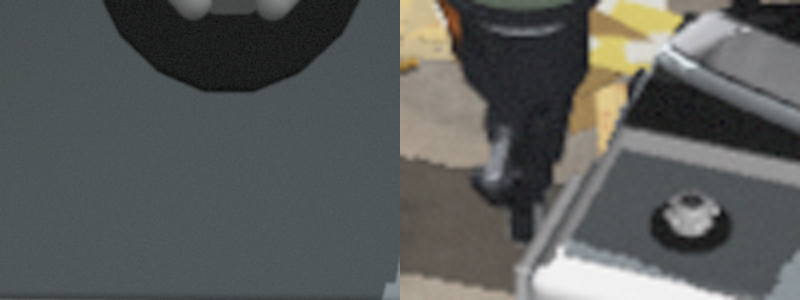

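The drawer now looks almost flush in the side view, and the neck is still in place. The 12 N could be the detent or the end stop, so I'll push a little more.

```bash
python3 nudge.py '0.002 0 0 0 0 0; 0.002 0 0 0 0 0; 0.002 0 0 0 0 0'
python3 nudge.py '0.002 0 0 0 0 0; 0.002 0 0 0 0 0; 0.002 0 0 0 0 0'
```

```text
time_s: 4.97
position: [0.5293, 0.0073, 0.0501]
tool_rot: [-3.141, 0.007, 0.075]
contact_force: [-23.1, -3.5, 15.2]
grip_width: -0.003
finger_force: 11.6
time_s: 5.35
position: [0.5294, 0.0072, 0.0501]
tool_rot: [-3.141, 0.011, 0.075]
contact_force: [-34.8, -4.3, 23.8]
grip_width: 0.0
finger_force: 17.9
```

At 35 N it does not move, so this is the end stop. I'll back off, rise, check the drawer and look at the neck from above.

```bash
python3 nudge.py '-0.01 0 0 0 0 0; -0.03 0 0 0 0 0; -0.06 0 0 0 0 0;-0.075 0 -0.05 0 0 0;-0.075 0 -0.1 0 0 0;-0.075 0 -0.15 0 0 0;-0.04 0 -0.2 0 0 0;0.0 0 -0.21 0 0 0;0.03 0 -0.21 0 0 0;0.03 0 -0.21 0 0 0'
python3 - <<'E'
from h import *
c=cam("wrist");save(c,"w4");s=cam("side");save(s,"s4");print(proj(c,(.634,.0116,.112)),proj(c,(.634,.0116,.096)))
im=np.vstack([cv2.resize(c["frame"][:330],(660,389))[:, :],cv2.resize(s["frame"][180:250,255:435],(660,210*1),interpolation=cv2.INTER_CUBIC)])
cv2.imwrite("pics/c4.png",im[:,:,::-1])
E
```

```text
time_s: 6.6
position: [0.5657, 0.0103, 0.2599]
tool_rot: [3.142, -0.001, 0.076]
contact_force: [-1.3, -0.2, -0.1]
grip_width: 0.001
finger_force: 0.0
[277.24490776 112.03323667] [277.05683005 111.9732683 ]
```

View pics/c4.png

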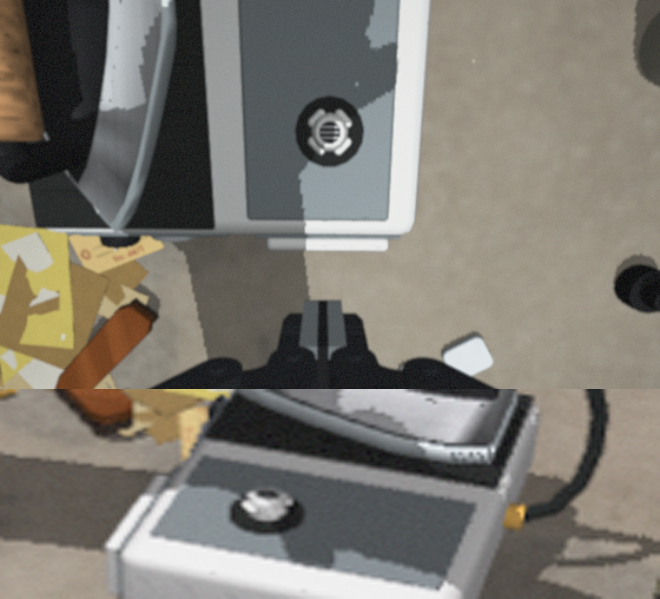

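The drawer is home, with only its thin front plate standing proud. The neck and seal centre is at (280,111) in full-frame pixels. I'll check the wrist bias with the TCP projection.

```bash
python3 - <<'E'
from h import *
c=load("w4");print("neck wrist",atz(c,279.6,110.9,.1))
print("TCP proj",proj(c,(.5657,.0103,.2599)),"tip edge", proj(c,(.5657+.011,.0103+.001,.2599)))
cv2.imwrite("pics/c5.png",cv2.resize(c["frame"][235:310,224:324],(800,600),interpolation=cv2.INTER_CUBIC)[:,:,::-1])
go(.51,-.3145,.26,.075)
E
```

```text
neck wrist [0.63501497 0.00962441 0.1       ]
TCP proj [271.04406727 273.69117248] tip edge [270.65808919 250.31667562]Traceback (most recent call last):
  File "<stdin>", line 4, in <module>
    raise KeyError(f"{key} is not a file in the archive") from None
KeyError: 'frame is not a file in the archive'
```

At the fingers the wrist view reads about 3 px to the right (seam 274, predicted 271). Correcting for that gives the same neck (0.634, 0.0115) and cap (0.509, -0.312) as the fixed cameras. I'll move above the cap.

```bash
python3 nudge.py '-0.014 0.053 0 0 0 0;-0.028 0.106 0 0 0 0;-0.042 0.16 0 0 0 0;-0.056 0.213 0.03 0 0 0;-0.07 0.266 0.07 0 0 0;-0.081 0.317 0.11 0 0 0;-0.081 0.317 0.14 0 0 0;-0.081 0.317 0.16 0 0 0;-0.081 0.317 0.16 0 0 0;-0.081 0.317 0.16 0 0 0' 0.75
python3 - <<'E'
from h import *
go(.509,-.312,.026,.075)
E
```

```text
time_s: 7.95
position: [0.5079, -0.3122, 0.1015]
tool_rot: [3.141, -0.001, 0.076]
contact_force: [0.3, -0.3, 0.8]
grip_width: 0.753
finger_force: 0.0
rows: [ 0.001  -0.0002  0.0755] [ 0.0007 -0.001   0.001 ] dist 0.075
```

```bash
python3 nudge.py '0.001 0 0.02 0 0 0;0.001 0 0.04 0 0 0;0.001 0 0.06 0 0 0; 0.001 0 0.072 0 0 0;0.001 0 0.0755 0 0 0; 0.001 0 0.0755 0 0 0; 0.001 0 0.0755 0 0 0'
python3 - <<'E'
from h import *
c=cam("wrist");save(c,"w5");a=cam("scene");b=cam("side")
im=np.vstack([cv2.resize(c["frame"][200:400,174:374],(600,300)),np.hstack([cv2.resize(x["frame"][v:v+50,u:u+50],(300,300),interpolation=cv2.INTER_CUBIC) for x,u,v in((a,345,135),(b,190,290))])])
cv2.imwrite("pics/c5.png",im[:,:,::-1])
E
```

```text
time_s: 8.82
position: [0.5089, -0.3123, 0.0254]
tool_rot: [3.141, -0.001, 0.076]
contact_force: [-0.3, -0.6, 0.6]
grip_width: 0.754
finger_force: 0.0
```

View pics/c5.png

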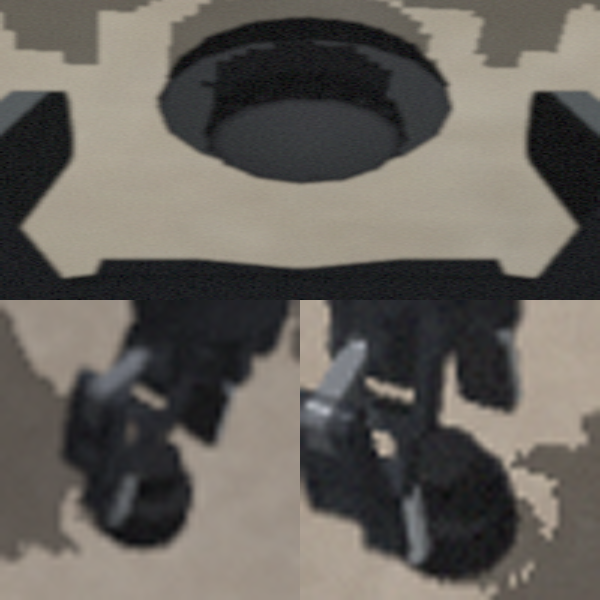

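Laterally the cap is centred: grip at crop x of about 307, finger mid about 301 (3x scale). The grip-top centre is at about (276,295) full frame, so I'll check fore-aft.

```bash
python3 - <<'E'
from h import *
c=load("w5")
print(proj(c,(.509,-.312,.044)),atz(c,276,295,.044), "skirt", atz(c,276,268,.024),proj(c,(.509,-.312,.024)))
E
python3 nudge.py '0 0 0 0 0 0;0 0 0 0 0 0;0 0 0 0 0 0;0 0 0 0 0 0;0 0 0 0 0 0;0 0 0 0 0 0;0 0 0 0 0 0' 0 70
```

```text
[270.05896398 294.19967189] [ 0.50883165 -0.31434005  0.044     ] skirt [ 0.51104573 -0.31430284  0.024     ] [270.47496522 271.85188206]
time_s: 9.85
position: [0.5086, -0.3121, 0.0251]
tool_rot: [-3.142, -0.0, 0.076]
contact_force: [-2.2, 1.9, 8.6]
grip_width: 0.273
finger_force: 68.5
```

```bash
python3 nudge.py '0 0 -0.04 0 0 0;0 0 -0.09 0 0 0;0 0 -0.14 0 0 0;0.02 -0.04 -0.17 0 0 0;0.045 -0.09 -0.17 0 0 0;0.07 -0.14 -0.17 0 0 0;0.095 -0.19 -0.17 0 0 0;0.12 -0.24 -0.17 0 0 0;0.14 -0.285 -0.17 0 0 0;0.15 -0.313 -0.17 0 0 0'
python3 nudge.py '0 0 0 0 0 0;0 0 0 0 0 0'
python3 - <<'E'
from h import *
go(.634,.0115,.17,.075)
for n in("wrist","scene","side"): save(cam(n),n+"6")
c,a,b=[load(n+"6") for n in("wrist","scene","side")]
im=np.vstack([cv2.resize(c["f"][150:350,124:424],(600,300)),np.hstack([cv2.resize(x["f"][v:v+60,u:u+60],(300,300),interpolation=cv2.INTER_CUBIC) for x,u,v in((a,220,135),(b,298,175))])])
cv2.imwrite("pics/c6.png",im[:,:,::-1])
s=ctrl.read_state()["position"]
for k in(.0,.024):print([proj(x,(s[0],s[1],s[2]-.0251+k)).round(1) for x in(c,a,b)])
E
```

```text
time_s: 11.1
position: [0.6348, 0.0141, 0.1945]
tool_rot: [-3.141, 0.0, 0.078]
contact_force: [-0.4, -0.1, -0.7]
grip_width: 0.271
finger_force: 69.1
time_s: 11.35
position: [0.6343, 0.0105, 0.1948]
tool_rot: [3.141, 0.0, 0.075]
contact_force: [-0.6, 0.1, 0.1]
grip_width: 0.274
finger_force: 69.1
rows: [-0.0002 -0.001   0.0248] [0.0005 0.0004 0.0001] dist 0.025
[array([271.8, 251.7]), array([247.4, 157.5]), array([328.3, 194.9])]
[array([271.6, 272.4]), array([246.7, 150.4]), array([328.7, 186.2])]
```

View pics/c6.png

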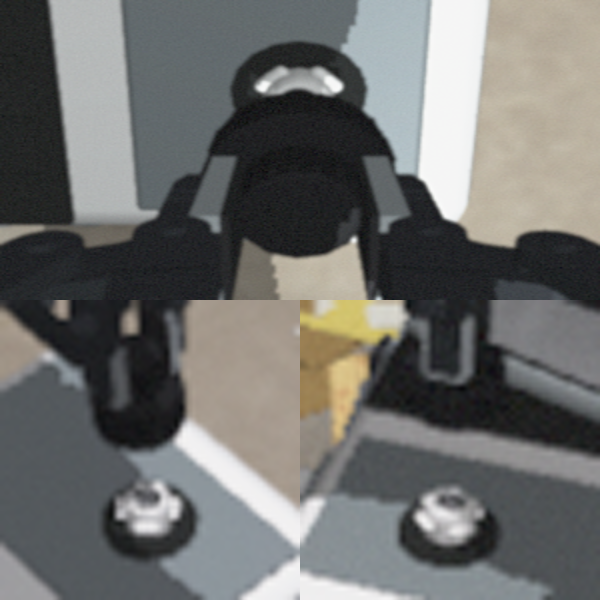

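The cap hangs over the neck. In the wrist view the cap axis is at u of about 275 and the seal at about 274, and the scene and side views agree with the prediction to about 1 px. I'll lower it to just above catch contact.

```bash
python3 nudge.py '0 -0.001 0.02 0 0 0;0 -0.001 0.04 0 0 0;0 -0.001 0.055 0 0 0;0 -0.001 0.061 0 0 0;0 -0.001 0.061 0 0 0;0 -0.001 0.061 0 0 0' - 90
python3 nudge.py '0 0 0.002 0 0 0;0 0 0.004 0 0 0;0 0 0.006 0 0 0; 0 0 0.006 0 0 0'
```

```text
time_s: 12.25
position: [0.6347, 0.0123, 0.1344]
tool_rot: [-3.142, -0.001, 0.076]
contact_force: [0.5, 0.0, -1.2]
grip_width: 0.265
finger_force: 89.5
time_s: 12.75
position: [0.6347, 0.0117, 0.1284]
tool_rot: [3.141, -0.001, 0.075]
contact_force: [-1.0, -1.8, 8.1]
grip_width: 0.266
finger_force: 90.4
```

Contact comes at the expected height with little side force.

```bash
python3 nudge.py '0 0 0.001 0 0 0;0 0 0.002 0 0 0;0 0 0.002 0 0 0'
python3 nudge.py '0 0 0.001 0 0 0;0 0 0.002 0 0 0;0 0 0.002 0 0 0'
python3 nudge.py '0 0 0.001 0 0 0;0 0 0.002 0 0 0;0 0 0.002 0 0 0'
```

```text
time_s: 13.12
position: [0.6343, 0.0117, 0.1258]
tool_rot: [3.141, 0.0, 0.075]
contact_force: [-0.8, -4.9, 0.5]
grip_width: 0.268
finger_force: 89.7
time_s: 13.5
position: [0.634, 0.0122, 0.1231]
tool_rot: [3.142, 0.001, 0.076]
contact_force: [0.1, -4.9, -10.7]
grip_width: 0.266
finger_force: 88.7
time_s: 13.88
position: [0.6341, 0.0123, 0.1213]
tool_rot: [-3.142, 0.001, 0.076]
contact_force: [1.3, -5.3, -11.6]
grip_width: 0.266
finger_force: 88.7
```

The snap is in progress, with the catches drawing the cap down. I'll keep pressing.

```bash
python3 nudge.py '0 0 0.001 0 0 0;0 0 0.002 0 0 0;0 0 0.002 0 0 0'
python3 nudge.py '0 0 0.0005 0 0 0;0 0 0.001 0 0 0;0 0 0.001 0 0 0'
```

```text
time_s: 14.25
position: [0.6345, 0.0124, 0.1202]
tool_rot: [-3.141, -0.0, 0.076]
contact_force: [-4.2, -4.1, 3.4]
grip_width: 0.267
finger_force: 90.4
time_s: 14.62
position: [0.6346, 0.0124, 0.1196]
tool_rot: [-3.141, -0.001, 0.076]
contact_force: [-5.6, -4.1, 8.0]
grip_width: 0.265
finger_force: 90.8
```

```bash
python3 nudge.py '0 0 0.0005 0 0 0;0 0 0.0005 0 0 0;0 0 0.0005 0 0 0;0 0 0.0005 0 0 0;0 0 0.0005 0 0 0;0 0 0.0005 0 0 0;0 0 0.0005 0 0 0;0 0 0.0005 0 0 0'
python3 - <<'E'
from h import *
c,a,b=[cam(n) for n in("wrist","scene","side")]
im=np.vstack([cv2.resize(c["frame"][100:350,84:464],(760,300)),np.hstack([cv2.resize(x["frame"][v:v+75,u:u+95],(380,300),interpolation=cv2.INTER_CUBIC) for x,u,v in((a,220,150),(b,270,180))])])
cv2.imwrite("pics/c7.png",im[:,:,::-1])
E
```

```text
time_s: 15.62
position: [0.6346, 0.0123, 0.1192]
tool_rot: [-3.141, -0.001, 0.076]
contact_force: [-4.5, -4.6, 10.0]
grip_width: 0.261
finger_force: 91.0
```

View pics/c7.png

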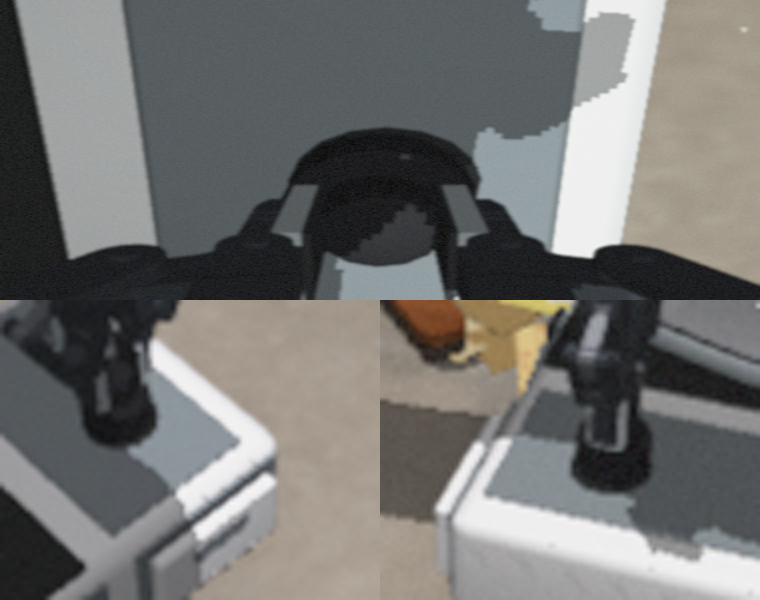

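The cap sits down on the seal, upright and concentric, with the drawer home. The push is a steady 10 N and the grip is on, so I'm handing in.

```bash
python3 -c "
from workcell import ctrl
print(ctrl.sign_off())"
```

```text
the job is handed in; nothing more can be done
None
```

I handed the job in at about 16 s with the drawer home, the cap snapped onto the neck, and the gripper still pressing it down with about 10 N; the sign-off returned no verdict.

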